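# Fit the missing shelf peg by feel

### The job

The small bookcase lying on its side lacks one shelf peg. Take the collared peg from the drilled offcut and fit it upright in the hole of the front rail straight across from the rear peg: the hole is in the dark under the upper side and may be a few millimetres off, so reach in from the front, feel about with the spigot until it drops in, and seat it fully with its collar down on the rail. Let go, without banging the bookcase and leaving everything else where it is.

Things in the scene. Friction and masses are not known exactly. Their poses are not given: they have to be found in the camera images.
- peg: the shelf peg, turned beech, 70 mm long. From the bottom: spigot 14 mm thick, 22 mm long (last 2 mm tapering to 11 mm); round collar 28 mm wide, 6 mm thick; plain round head 18 mm thick, 42 mm long. It stands in one of the offcut's holes, spigot down, collar on the wood; the only one there with a collar. Origin: centre of the spigot's tip, z along the peg to the head
- offcut: dark wooden block 60 x 190 x 45 mm (x, y, z) on the bench; it does not move. Three upright blind holes in a row along its y, 60 mm apart, the middle one at its centre, each 16 mm wide, 24 mm deep. The shelf peg, the dowel and the knob stand in them, in any order. Origin: centre of its underside
- dowel: plain round dowel, 14 mm in diameter, 75 mm long, standing in the offcut and rising 51 mm above it; not wanted. Origin: centre of its lower end, z along it
- knob_peg: mushroom-shaped wooden knob, 33 mm wide, on a 14 mm spigot, standing in the offcut and rising 37 mm above it; not wanted. Origin: centre of its lower end, z along it
- bookcase: small wooden bookcase without a back, lying on its side, not moving; open front to the robot (its own -x). Outside 220 mm deep (x), 480 long (y), 320 high (z), boards 18 mm thick; its upper side roofs the whole depth. On its lower side two rails run along y, 45 mm wide, 28 mm thick (top 46 mm above the bench), centre lines 55 mm before and behind its middle. Origin: centre of underside
- hole_place (a point): point on the front rail's top face straight across from the rear peg, where the wanted hole ought to be. The rail was fitted by hand: the real hole (blind, upright, 16 mm wide, 24 mm deep, 1 mm chamfer) lies up to 6 mm from here along the bookcase's x and up to 6 mm along its y. The rail top is level and at this height; its next holes, for other shelf heights, are 110 mm to either side
- rear_peg (a point): top of the head of the fixed shelf peg (same kind as the loose one, head up) in the middle of the rear rail, 110 mm behind hole_place
- roof_edge (a point): middle of the lower front edge of the bookcase's upper side, 302 mm above the bench and 55 mm nearer the bookcase's front than hole_place: an upright tool over the front rail would hit this board, one leaning back towards the robot by 30 to 40 degrees clears it
- flat_box: light wooden lidded box, 150 x 190 x 75 mm, behind the offcut; bystander. Origin: centre of underside
- dark_box: dark wooden lidded box, 100 x 130 x 85 mm, to the right; bystander. Origin: centre of underside
- mallet: rubber mallet lying on the bench, 240 mm long, head 60 mm thick and 100 mm wide; bystander. Origin: on the bench under its handle; x along the handle to the head
- glue_jar: round glue jar, 64 mm wide, 100 mm high, standing behind the offcut; bystander. Origin: centre of underside
- bowl: blue ceramic bowl, 120 mm wide, 55 mm high; bystander. Origin: centre of underside
- cork_block: cork sanding block, 45 x 100 x 30 mm, lying on the lower side of the bookcase between the rails, to the left of the pegs; bystander. Origin: centre of underside
- driver: screwdriver lying on the bench, 200 mm long, handle 26 mm thick; bystander. Origin: on the bench under its middle; x along it to the blade
Mind the look-alikes: they are no part of the job. Leave any blue look-alike of the offcut alone.

How it is judged:
On the way, in this order (a step that is already met when the one before it is completed fails the run):
1. the collared peg has been drawn clear of the offcut: its tip is more than 10 mm above the offcut's top (z of peg in the frame of offcut above 0.055 m), for 0.1 s.
2. the peg is inside the bookcase over the front rail: its tip is within 20 mm, level, of the place of the hole and no more than 40 mm above the rail (horizontal distance between peg and hole_place below 0.02 m and z of peg in the frame of bookcase between 0.03 and 0.086 m), for 0.1 s.
At the end, for the whole second after the job is handed in: The collared peg stands upright (within 4 degrees), released and at rest in the hole of the front rail straight across from the rear peg (tip within 12 mm, level, of the listed place), with its collar down on the rail (within 2.5 mm of fully home) (z of peg in the frame of bookcase between 0.015 and 0.0265 m and horizontal distance between peg and hole_place below 0.012 m and angle between peg's own z axis and vertical below 0.07 rad and linear speed of peg below 0.02 m/s and contact force between peg and the fingers below 0.1 N); the robot touches nothing.
It fails at once if a bystander is moved by more than 20 mm (distance of any of flat_box, dark_box, mallet, glue_jar, bowl, cork_block, driver from where it was at the start of the episode above 0.02 m).
It fails at once if the dowel or the knob is moved by more than 15 mm (distance of any of dowel, knob_peg from where it was at the start of the episode above 0.015 m).
It fails at once if the arm, the gripper or a finger bangs against the bookcase with more than 25 N (contact force between any of the arm, the fingers and bookcase above 25 N).
It also fails if it takes over 67 s, if anything falls off the work surface, if the arm or the gripper's body presses on something with over 40 N, if the wrist force passes 120 N, or if a joint passes its speed limit or range.

### The arm

A 6-joint arm with a two-finger parallel gripper is mounted at the origin on the work surface. World frame = base frame: x ahead of the robot, y to its left, z up, the work surface at z = 0. Lengths are in m, angles in rad, forces in N, time in s.
With the tool pointing down it reaches from about 0.375 to 0.975 m from the base axis. Payload 3.8 kg.
Tool frame: the origin (TCP) lies on the centre line of the jaws, within the pads' length; the fingertips stand 14 mm ahead of it and the grasp point (between the pads) lies 5 mm behind it; z points along the fingers, x is the direction in which the jaws open and shut, and the axes are right-handed (so a half turn about z gives the same grasp; the last joint's range is limited). The gripper opens to 85 mm and grips with 20 to 120 N. Pads are 22 mm wide; open, the fingers measure 114 mm over their backs; the gripper's body (76 mm by 85 mm) begins 54 mm behind the grasp point. The pads swing forward as they close: fully open they stand 13 mm farther back than shut.
Start: joints at [1.163, 0.264, 1.604, -0, 1.274, -0.037], TCP at [0.245, 0.629, 0.245] pointing down, gripper open.
Joint ranges: [-2.63, 2.63], [-0.94, 2.18], [0.31, 2.57], [-1.31, 4.45], [0, 2.66], [-2.55, 2.55]. Speed limits (rad/s): [2.57, 2.57, 3.14, 3.14, 3.14, 3.14].

### API

Orientations are given as a rotation vector (axis times angle).
In Python, from workcell import bot gives the robot as it stands. The module is installed in compiled form; this text tells all that it offers.
- The arm moves only by the tool arm_command, never from a script. Its argument "steps" is one flat list of numbers, 7 for each row, row after row: the shift along the tool's x, y, z in units of 30 mm (1.0 is 30 mm), then the turn, a rotation vector about the tool's x, y, z in units of 6 degrees (1.0 is 6 degrees), then the opening, from 0 (shut) to 1 (fully open). In form: [tx, ty, tz, ax, ay, az, fingers, tx, ty, tz, ax, ay, az, fingers, ...]. A call has 1 to 10 rows; each row shifts and turns the commanded pose from where the row before left it, along the tool's axes as they then stand; what a row does not reach is not made up. A row lasts 1/8 s, in which the tool goes at most 62.5 mm and 10.7 degrees, less where a joint would pass 70% of its speed; a pose out of reach is approached as far as the arm can. A call is refused whole if a number of a shift passes 1 or a number of a turn 1, either way. A call with a gripper value outside its range is refused whole. The fingers move at their own pace and stop on an object; "squeeze" is the grip in N (left out, the last holds). Time passes only in rows, so rows that do not move let the fingers close. It gives the time, the measured TCP pose, the force and the opening at its end, in the units of the state.
- bot.read_state(): the state, without advancing time (a new reading comes with each control period).
- bot.read_camera(name): name is "side" or "top"; returns a dict with "img" (384x512x3 uint8, red, green, blue), "camera_matrix" (3x3 intrinsics, pixels), "pose" (4x4, takes a point from camera to world coordinates). Camera axes: x right, y down, z forward; pixel columns grow to the right and rows downward; lengths in m; the calibration is good to about 2 mm. A picture is of the moment at which its call begins. There is no depth.
- bot.finish_job(): hands the job in, once; it reports no verdict.
The state is a dict: "time": time; "q": joint angles; "joint_vel": joint speeds; "joint_torque": joint torques, N m; "tool_pos": TCP position; "tcp_rot": TCP orientation; "wrist_force": force on the tool from outside, world axes, zero at the start; "torque": the same for the moment, N m; "width": opening from 0.0 (shut) to 1.0 (fully open).
Only numpy, scipy, OpenCV 4.12 (cv2) and the standard library are available. Lean on these libraries where they do the work, as an engineer would, in place of code of your own. Each camera call takes 0.05 s, during which the arm holds its last target.

## Working session

There is one attempt and no reset: what is moved stays moved. The work goes in short steps, Python scripts to look and compute and a tool call to move; the robot and the scene stay as the last step left them, time stands still between calls to the robot, and variables do not carry over. Pictures are saved under pics/ and viewed, and the job is handed in when it is done.

Besides the shell and the picture viewer there is one more tool, called after "Emit:" as name(argument=value, ...) on one line, values as JSON. arm_command: Moves the arm, as the interface text tells. Its arguments: {"type":"object","properties":{"steps":{"type":"array","items":{"type":"number"}},"squeeze":{"type":"number"}},"required":["steps"]}

```bash
mkdir -p pics; python3 - <<'E'
from workcell import bot
import cv2, numpy as np
print(bot.read_state())
for n in("side","top"):
    d=bot.read_camera(n); cv2.imwrite(f"pics/{n}0.png",d["img"][:,:,::-1]); np.savez(f"{n}0.npz",**d); print(n,d["camera_matrix"],d["pose"])
E
```

```text
{'time': 0.0, 'q': array([ 1.16308738e+00,  2.64712772e-01,  1.60541787e+00,  2.45841598e-05,
        1.27369482e+00, -3.68854384e-02]), 'joint_vel': array([ 5.89639445e-04, -1.25458771e-03, -1.44224632e-03,  1.29559968e-04,
        4.38127172e-05, -1.14678108e-03]), 'joint_torque': array([ 1.72998880e-03, -5.15129578e+01, -3.67305958e+01,  9.75316084e-05,
        1.30109995e-02,  6.77288114e-06]), 'tool_pos': array([0.24430842, 0.62846466, 0.24396551]), 'tcp_rot': array([ 2.59193032,  1.77316948, -0.00298437]), 'wrist_force': array([-0.20977103, -0.20874197,  0.03761855]), 'torque': array([-0.00788336,  0.07880234, -0.00562421]), 'width': 1.0011155353360863}
side [[380.56394883   0.         253.58054139]
 [  0.         380.56394883 190.33867533]
 [  0.           0.           1.        ]] [[ 0.87994205 -0.29359772  0.37350015  0.04906968]
 [-0.47490052 -0.56526316  0.67449763 -0.87480955]
 [ 0.0130949  -0.77089425 -0.63682853  1.00112183]
 [ 0.          0.          0.          1.        ]]
top [[413.90064969   0.         255.09702389]
 [  0.         413.90064969 186.98358551]
 [  0.           0.           1.        ]] [[-0.02063224 -0.99519143  0.0957514   0.39244685]
 [-0.9996906   0.02186626  0.01185634 -0.01879103]
 [-0.01389305 -0.09547715 -0.99533467  1.53535424]
 [ 0.          0.          0.          1.        ]]
```

View pics/side0.png

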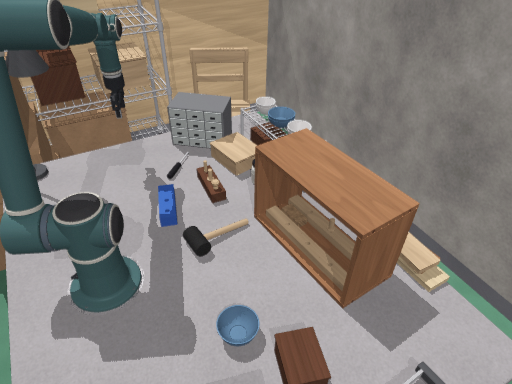

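View pics/top0.png

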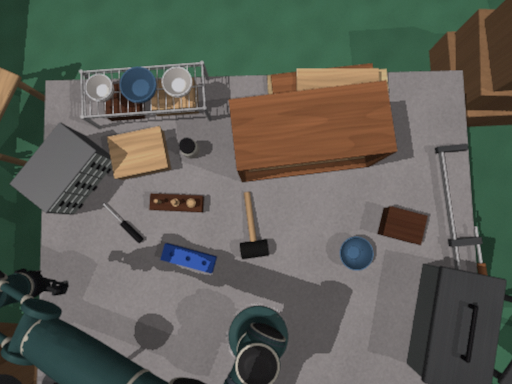

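```bash
python3 - <<'E'
import cv2
s=cv2.imread("pics/side0.png");t=cv2.imread("pics/top0.png")
a=cv2.resize(s[155:215,185:245],None,fx=9,fy=9,interpolation=cv2.INTER_CUBIC)
cv2.imwrite("pics/s_off.png",a)
cv2.imwrite("pics/t_off.png",cv2.resize(t[180:225,140:215],None,fx=10,fy=10,interpolation=cv2.INTER_CUBIC))
cv2.imwrite("pics/s_bc.png",cv2.resize(s[125:305,245:420],None,fx=3.3,fy=3.3,interpolation=cv2.INTER_CUBIC))
cv2.imwrite("pics/t_bc.png",cv2.resize(t[70:190,220:405],None,fx=4.2,fy=4.2,interpolation=cv2.INTER_CUBIC))
E
```

```text
(no output)
```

View pics/s_off.png

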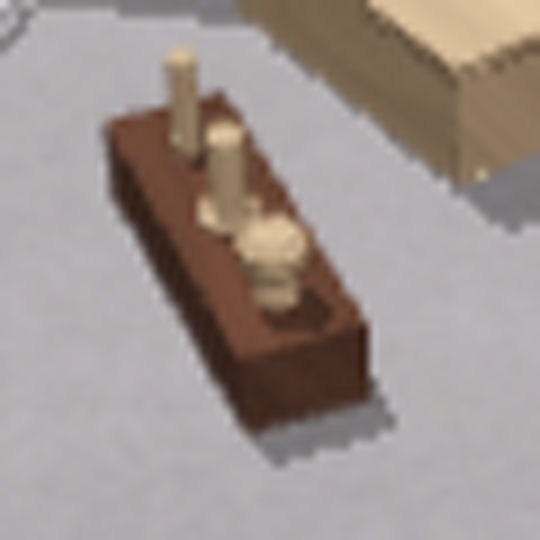

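View pics/t_off.png

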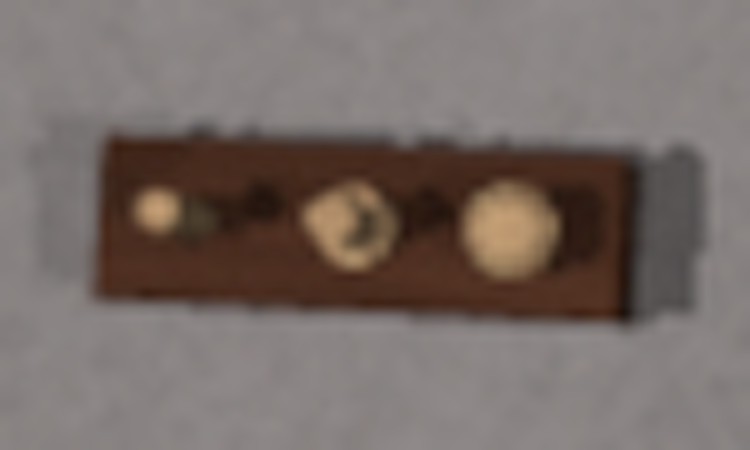

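View pics/s_bc.png

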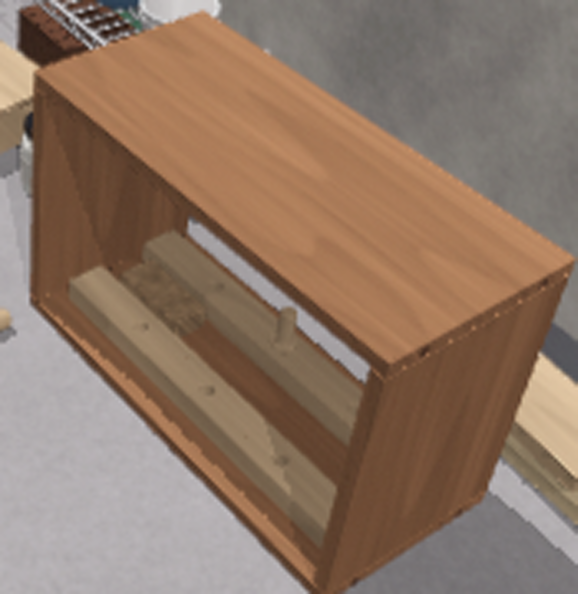

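View pics/t_bc.png

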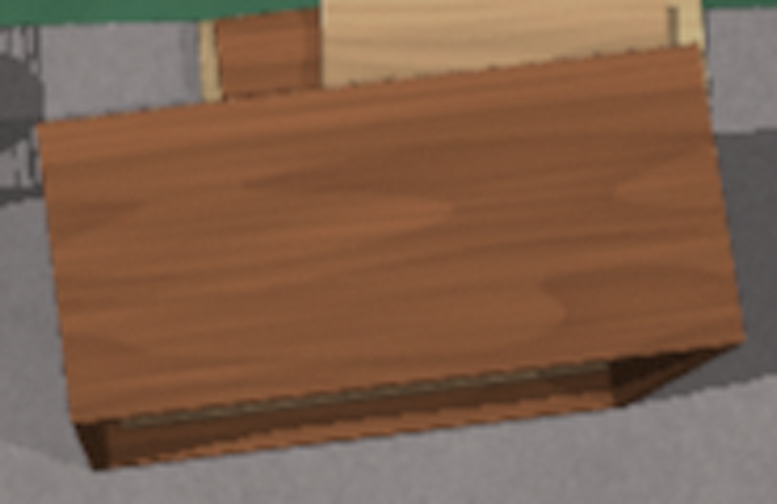

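```bash
cat > h.py <<'E'
import numpy as np, cv2
from scipy.optimize import least_squares
from scipy.spatial.transform import Rotation as R
C={n:np.load(f"{n}0.npz") for n in("side","top")}
def proj(n,p):
    K,T=C[n]["camera_matrix"],C[n]["pose"]; p=np.atleast_2d(p)
    c=(p-T[:3,3])@T[:3,:3]; u=c@K.T; return u[:,:2]/u[:,2:]
def ray(n,px,z):
    K,T=C[n]["camera_matrix"],C[n]["pose"]
    d=T[:3,:3]@np.linalg.solve(K,[px[0],px[1],1.]); o=T[:3,3]; return o+d*(z-o[2])/d[2]
def crop(x,y,f,x0,y0): return np.array([(x+.5)/f-.5+x0,(y+.5)/f-.5+y0])
def w(p,X): 
    c,s=np.cos(p[2]),np.sin(p[2]); X=np.asarray(X,float)
    return np.c_[p[0]+c*X[:,0]-s*X[:,1],p[1]+s*X[:,0]+c*X[:,1],X[:,2]]
def fit(pts,p0):
    def f(p): return np.concatenate([(proj(n,w(p,[X]))[0]-px) for n,X,px in pts])
    r=least_squares(f,p0,loss="soft_l1"); return r.x,f(r.x).reshape(-1,2)
E
python3 - <<'E'
from h import *
t=lambda x,y:crop(x,y,4.2,220,70); s=lambda x,y:crop(x,y,3.3,245,125)
a,b,h=.11,.24,.32
pts=[("top",(a,b,h),t(38,124)),("top",(a,-b,h),t(698,44)),("top",(-a,-b,h),t(743,341)),("top",(-a,b,h),t(74,422)),
("side",(a,b,h),s(205,13)),("side",(a,-b,h),s(573,262)),("side",(-a,-b,h),s(385,368)),("side",(-a,b,h),s(37,73)),
("side",(-a,b,0),s(32,302)),("side",(-a,-b,0),s(325,592)),("side",(a,-b,0),s(485,495)),("top",(-a,b,0),t(95,470)),("top",(-a,-b,0),t(622,407))]
p,e=fit(pts,[.8,-.1,0.1]); print("bc",p,"\n",e.round(1))
hp=w(p,[(-.055,0,.046)])[0]; print("hole_place",hp,proj("side",hp))
print("seen hole on rail",ray("side",s(210,391),.046), "others",ray("side",s(143,327),.046),ray("side",s(283,461),.046))
print("rear peg base/top pred",proj("side",w(p,[(.055,0,.052),(.055,0,.094)])))
print("rear peg seen", s(284,343), s(288,312), ray("side",s(288,312),.094),w(p,[(.055,0,.094)]))
t=lambda x,y:crop(x,y,10,140,180); s=lambda x,y:crop(x,y,9,185,155)
a,b,h=.03,.095,.045
pts=[("top",(a,b,h),t(105,135)),("top",(a,-b,h),t(632,153)),("top",(-a,-b,h),t(628,318)),("top",(-a,b,h),t(97,298)),
("side",(-a,b,h),s(105,128)),("side",(a,b,h),s(220,93)),("side",(a,-b,h),s(367,325)),("side",(-a,-b,h),s(240,360)),("side",(-a,-b,0),s(250,430)),("side",(a,-b,0),s(368,400))]
p,e=fit(pts,[.6,.2,0]); print("off",p,"\n",e.round(1)); print(w(p,[(0,.06,.045),(0,0,.045),(0,-.06,.045)]))
print("peg top px", proj("side",w(p,[(0,0,.093)])),s(226,132),proj("side",w(p,[(0,0,.051)])),s(229,214))
print("dowel",ray("top",t(158,211),.096),ray("side",s(180,57),.096),"knob",ray("top",t(511,230),.075))
print("peg ",ray("side",s(226,132),.093),ray("top",t(350,222),.072))
E
```

```text
bc [ 0.6936605  -0.17911547  0.09531783] 
 [[-0.2 -1.1]
 [ 1.  -0.7]
 [ 1.1  0.2]
 [-0.6 -0.2]
 [-0.6 -1.6]
 [ 1.1 -1.7]
 [ 1.2 -1.9]
 [-1.4 -1.5]
 [-1.1  0.1]
 [-1.3  4.3]
 [-0.7  1.3]
 [-0.6  0.1]
 [ 1.7  0.1]]
hole_place [ 0.63891016 -0.18435002  0.046     ] [[306.10121606 241.15749924]]
seen hole on rail [ 0.64032675 -0.19530757  0.046     ] others [ 0.62933219 -0.08449946  0.046     ] [ 0.65087071 -0.30388881  0.046     ]
rear peg base/top pred [[330.37528165 227.34238424]
 [332.10081922 218.7029483 ]]
rear peg seen [330.71212121 228.59090909] [331.92424242 219.1969697 ] [ 0.74636029 -0.17557232  0.094     ] [[ 0.74841084 -0.17388093  0.094     ]]
off [ 0.4872075   0.28526116 -0.0572541 ] 
 [[ 0.5 -0.1]
 [ 0.1 -0.1]
 [-0.4  0. ]
 [ 0.3  0.1]
 [-0.6 -0.8]
 [ 0.  -0.3]
 [ 0.2 -0.3]
 [-0.1 -0.2]
 [-0.5  0.7]
 [ 0.5 -0. ]]
[[0.49064087 0.34516285 0.045     ]
 [0.4872075  0.28526116 0.045     ]
 [0.48377413 0.22535947 0.045     ]]
peg top px [[209.32516054 169.28980257]] [209.66666667 169.22222222] [[209.95332013 177.59623363]] [210.         178.33333333]
dowel [0.49060404 0.34786242 0.096     ] [0.49136411 0.34391005 0.096     ] knob [0.48260276 0.2278392  0.075     ]
peg  [0.48860039 0.28505395 0.093     ] [0.48685884 0.2855943  0.072     ]
```

```bash
python3 - <<'E'
import cv2
s=cv2.imread("pics/side0.png")
cv2.imwrite("pics/s_h.png",cv2.resize(s[205:270,280:350],None,fx=9,fy=9,interpolation=cv2.INTER_CUBIC))
cv2.imwrite("pics/s_b.png",cv2.resize(s[185:305,330:420],None,fx=5,fy=5,interpolation=cv2.INTER_CUBIC))
E
```

```text
(no output)
```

View pics/s_h.png

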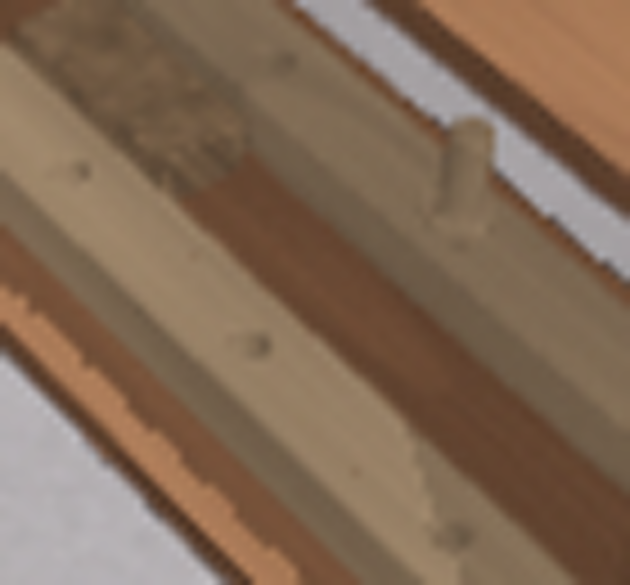

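View pics/s_b.png

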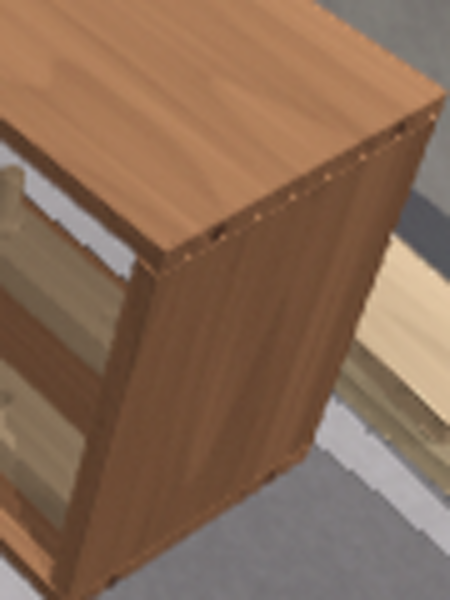

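```bash
python3 - <<'E'
from h import *
t=lambda x,y:crop(x,y,4.2,220,70); s=lambda x,y:crop(x,y,3.3,245,125);b_=lambda x,y:crop(x,y,5,330,185)
h_=lambda x,y:crop(x,y,9,280,205)
a,b,h=.11,.24,.32
top=[("top",(a,b,h),t(38,124)),("top",(a,-b,h),t(698,44)),("top",(-a,-b,h),t(743,341)),("top",(-a,b,h),t(74,422)),("top",(-a,b,0),t(95,470)),("top",(-a,-b,0),t(622,407))]
sd=[("side",(a,b,h),s(205,13)),("side",(a,-b,h),b_(447,95)),("side",(-a,-b,h),b_(166,250)),("side",(-a,b,h),s(37,73)),
("side",(-a,b,0),s(32,302)),("side",(a,-b,0),b_(305,460)),("side",(.055,0,.094),h_(472,127)),("side",(.055,0,.046),h_(460,222))]
for nm,pts in (("top",top),("side",sd),("all",top+sd)):
    p,e=fit(pts,[.69,-.17,0.1]); print(nm,p,"\n",e.round(1).tolist())
    hp=w(p,[(-.055,0,.046)])[0]; print("hole_place",hp,proj("side",hp), "edge",w(p,[(-.11,0,.302)]))
    rp=ray("side",h_(472,127),.094); print("via peg",rp, rp[:2]-.11*np.array([np.cos(p[2]),np.sin(p[2])]))
for q in((78,170),(256,343),(455,535)): print("hole",ray("side",h_(*q),.046))
E
```

```text
top [ 0.69294426 -0.17790244  0.09843709] 
 [[-0.6, -0.6], [0.4, -0.7], [0.8, 0.2], [-0.9, 0.3], [-0.8, 0.5], [1.5, 0.1]]
hole_place [ 0.63821052 -0.18330774  0.046     ] [[305.75684461 241.02736366]] edge [[ 0.58347678 -0.18871304  0.302     ]]
via peg [ 0.74821257 -0.17357422  0.094     ] [ 0.63874509 -0.18438482]
side [ 0.69338128 -0.18123121  0.0887829 ] 
 [[0.1, -1.4], [0.8, -0.4], [-0.4, 0.4], [-0.9, -1.4], [-0.7, 0.2], [0.6, 0.2], [0.5, 0.5], [-0.2, -0.2]]
hole_place [ 0.63859791 -0.18610786  0.046     ] [[306.31895251 241.52813076]] edge [[ 0.58381453 -0.19098451  0.302     ]]
via peg [ 0.74821257 -0.17357422  0.094     ] [ 0.63864582 -0.18332751]
all [ 0.69332737 -0.17994902  0.09399045] 
 [[0.2, -1.1], [1.3, -0.5], [1.4, 0.4], [-0.4, -0.2], [-0.4, 0.1], [1.9, 0.3], [-0.5, -1.5], [0.5, -0.9], [-0.3, -0.0], [-1.3, -1.4], [-1.0, 0.2], [0.4, -0.4], [0.2, 0.2], [-0.4, -0.5]]
hole_place [ 0.63857013 -0.18511089  0.046     ] [[306.14548643 241.33854423]] edge [[ 0.58381289 -0.19027276  0.302     ]]
via peg [ 0.74821257 -0.17357422  0.094     ] [ 0.6386981  -0.18389795]
hole [ 0.63089585 -0.08361244  0.046     ]
hole [ 0.64068714 -0.19308174  0.046     ]
hole [ 0.65089288 -0.30229742  0.046     ]
```

```bash
cat >> h.py <<'E'
def Rg(t,yaw=0.):
    t=np.radians(t);y=np.radians(yaw); z=np.array([np.sin(t)*np.cos(y),np.sin(t)*np.sin(y),-np.cos(t)]); x=np.array([-np.sin(y),np.cos(y),0]); return np.c_[x,np.cross(z,x),z]
def plan(pos,goal,Rc,Rt,n,fing):
    p=np.array(pos,float);Rc=Rc.copy();out=[]
    for k in range(n):
        d=Rc.T@(np.array(goal)-p)/(n-k); rv=R.from_matrix(Rc.T@Rt).as_rotvec()/(n-k)
        row=np.r_[np.round(d/.03,2),np.round(np.degrees(rv)/6,2)]
        p=p+Rc@(row[:3]*.03); Rc=Rc@R.from_rotvec(np.radians(row[3:]*6)).as_matrix()
        out+=list(row)+[fing]
        print(",".join(f"{v:g}" for v in list(row)+[fing])+",")
    print("end",p.round(4))
E
python3 - <<'E'
from h import *
from workcell import bot
s=bot.read_state(); Rc=R.from_rotvec(s["tcp_rot"]).as_matrix()
Rt=Rg(35); G=np.array([.4872,.2853,.079]); tcp=G+.005*Rt[:,2]; print(tcp)
pre=tcp-.1*Rt[:,2]+[0,0,.06]; print(pre)
plan(s["tool_pos"],pre,Rc,Rt,15,0.48)
E
```

```text
[0.49006788 0.2853     0.07490424]
[0.43271024 0.2853     0.21681944]
-0.56,0.67,0.06,-0.38,0.07,-0.23,0.48,
-0.58,0.65,0.08,-0.39,0.07,-0.23,0.48,
-0.59,0.63,0.11,-0.38,0.07,-0.23,0.48,
-0.61,0.61,0.13,-0.39,0.07,-0.23,0.48,
-0.62,0.59,0.15,-0.38,0.07,-0.23,0.48,
-0.64,0.57,0.16,-0.39,0.07,-0.23,0.48,
-0.65,0.55,0.18,-0.38,0.08,-0.23,0.48,
-0.67,0.53,0.2,-0.39,0.07,-0.23,0.48,
-0.68,0.5,0.21,-0.38,0.07,-0.23,0.48,
-0.69,0.48,0.23,-0.39,0.08,-0.22,0.48,
-0.71,0.45,0.24,-0.38,0.07,-0.23,0.48,
-0.72,0.42,0.26,-0.39,0.08,-0.22,0.48,
-0.73,0.39,0.26,-0.38,0.07,-0.23,0.48,
-0.74,0.37,0.28,-0.39,0.08,-0.22,0.48,
-0.75,0.34,0.28,-0.38,0.07,-0.23,0.48,
end [0.4328 0.2854 0.2169]
```

Emit:
arm_command(steps=[-0.56, 0.67, 0.06, -0.38, 0.07, -0.23, 0.48, -0.58, 0.65, 0.08, -0.39, 0.07, -0.23, 0.48, -0.59, 0.63, 0.11, -0.38, 0.07, -0.23, 0.48, -0.61, 0.61, 0.13, -0.39, 0.07, -0.23, 0.48, -0.62, 0.59, 0.15, -0.38, 0.07, -0.23, 0.48, -0.64, 0.57, 0.16, -0.39, 0.07, -0.23, 0.48, -0.65, 0.55, 0.18, -0.38, 0.08, -0.23, 0.48, -0.67, 0.53, 0.2, -0.39, 0.07, -0.23, 0.48], squeeze=40)

```text
time: 1.1
tool_pos: [0.3452, 0.4449, 0.2299]
tcp_rot: [2.214, 1.856, 0.337]
wrist_force: [-0.6, -0.1, -0.9]
width: 0.481
```

Emit:
arm_command(steps=[-0.68, 0.5, 0.21, -0.38, 0.07, -0.23, 0.48, -0.69, 0.48, 0.23, -0.39, 0.08, -0.22, 0.48, -0.71, 0.45, 0.24, -0.38, 0.07, -0.23, 0.48, -0.72, 0.42, 0.26, -0.39, 0.08, -0.22, 0.48, -0.73, 0.39, 0.26, -0.38, 0.07, -0.23, 0.48, -0.74, 0.37, 0.28, -0.39, 0.08, -0.22, 0.48, -0.75, 0.34, 0.28, -0.38, 0.07, -0.23, 0.48, 0, 0, 0, 0, 0, 0, 0.48])

```text
time: 2.1
tool_pos: [0.4323, 0.284, 0.2161]
tcp_rot: [1.875, 1.871, 0.588]
wrist_force: [0.4, 0.8, -0.1]
width: 0.479
```

```bash
python3 - <<'E'
from h import *
from workcell import bot
s=bot.read_state(); Rc=R.from_rotvec(s["tcp_rot"]).as_matrix(); print(s["time"],s["q"].round(2),s["tool_pos"],s["width"],Rc.round(3).tolist())
d=bot.read_camera("side"); cv2.imwrite("pics/side1.png",cv2.resize(d["img"][100:220,150:280,::-1],None,fx=4.5,fy=4.5,interpolation=cv2.INTER_CUBIC))
Rt=Rg(35); G=np.array([.4872,.2853,.079]); tcp=G+.005*Rt[:,2]
plan(s["tool_pos"],tcp+[0,0,.05],Rc,Rt,5,0.48)
E
```

```text
2.1 [ 0.8  -0.26  2.3  -0.64  0.76 -0.37] [0.43234374 0.28397095 0.21607017] 0.4786055297183226 [[0.002, 0.82, 0.572], [1.0, -0.002, -0.001], [-0.0, 0.572, -0.82]]
0.01,-0.03,0.72,-0,0,-0,0.48,
0.01,-0.03,0.72,-0,0,-0,0.48,
0.01,-0.03,0.72,-0,0,-0.01,0.48,
0.01,-0.04,0.72,-0.01,0.01,-0,0.48,
0.01,-0.03,0.71,-0,0,-0.01,0.48,
end [0.4901 0.2853 0.125 ]
```

View pics/side1.png

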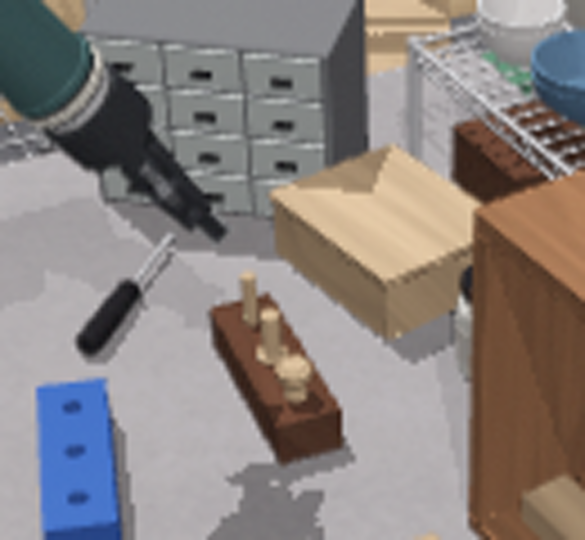

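Picture: the gripper, leaning back, is up-left of the offcut (crop ~215,230); peg at (268,330). Going on.

Emit:
arm_command(steps=[0.01, -0.03, 0.72, 0, 0, 0, 0.48, 0.01, -0.03, 0.72, 0, 0, 0, 0.48, 0.01, -0.03, 0.72, 0, 0, 0, 0.48, 0.01, -0.03, 0.72, 0, 0, 0, 0.48, 0.01, -0.03, 0.71, 0, 0, -0.01, 0.48, 0, 0, 0, 0, 0, 0, 0.48])

```text
time: 2.9
tool_pos: [0.4909, 0.2879, 0.1253]
tcp_rot: [1.873, 1.874, 0.588]
wrist_force: [-0.6, 0.5, 0.1]
width: 0.48
```

```bash
python3 - <<'E'
from h import *
from workcell import bot
s=bot.read_state(); Rc=R.from_rotvec(s["tcp_rot"]).as_matrix(); print(s["time"],s["q"].round(2),s["tool_pos"])
for n,(r,c) in dict(side=((130,205),(165,245)),top=((160,240),(130,230))).items():
    d=bot.read_camera(n); cv2.imwrite(f"pics/{n}2.png",cv2.resize(d["img"][r[0]:r[1],c[0]:c[1],::-1],None,fx=7,fy=7,interpolation=cv2.INTER_CUBIC))
Rt=Rg(35); G=np.array([.4872,.2853,.079]); tcp=G+.005*Rt[:,2]
plan(s["tool_pos"],tcp,Rc,Rt,5,0.48)
E
```

```text
2.9 [ 0.7  -0.04  2.3  -0.81  0.53 -0.22] [0.49091095 0.28790529 0.12531073]
-0.02,-0.2,0.27,-0,0,0,0.48,
-0.02,-0.2,0.27,-0.01,0,0,0.48,
-0.02,-0.19,0.27,-0,0,0,0.48,
-0.01,-0.2,0.28,-0.01,0,0,0.48,
-0.02,-0.19,0.27,-0,0,0.01,0.48,
end [0.4902 0.2852 0.075 ]
```

View pics/side2.png

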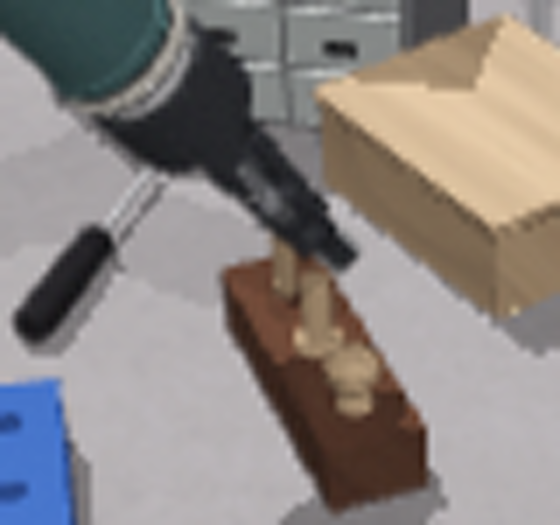

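View pics/top2.png

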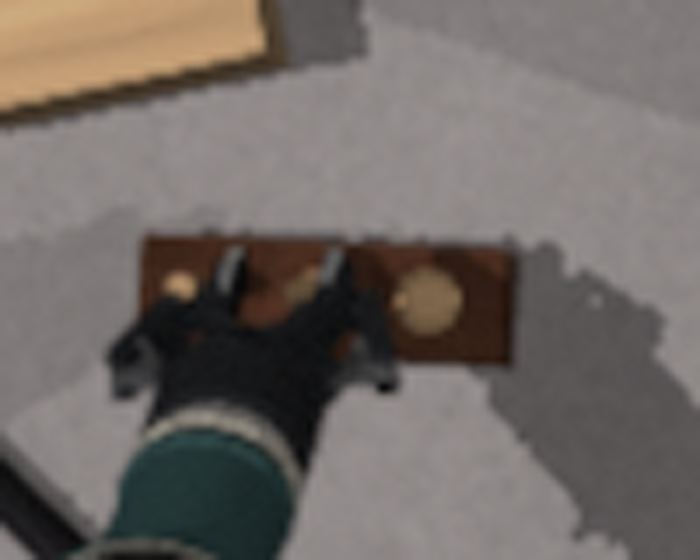

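```bash
python3 - <<'E'
from h import *
o=lambda p:(p-[130,160])*7
Rt=Rg(35);T=np.array([.4909,.2879,.1253])
print("head",o(proj("top",[.4872,.2853,.093])),"collar",o(proj("top",[.4872,.2853,.051])))
for dx in(-.02,.02): print("tip",o(proj("top",T+Rt[:,2]*.010+Rt[:,0]*dx)))
E
```

```text
head [[303.71496057 289.03659673]] collar [[320.89561788 294.023868  ]]
tip [[328.65308319 266.12803678]]
tip [[247.55969991 267.88007706]]
```

Top picture: fingers at crop (238,270)/(332,270), as predicted; head at (304,289), as fitted. Descend.

Emit:
arm_command(steps=[-0.03, -0.2, 0.27, 0, 0, 0, 0.48, -0.03, -0.2, 0.27, 0, 0, 0, 0.48, -0.02, -0.2, 0.27, 0, 0, 0, 0.48, -0.01, -0.2, 0.28, 0, 0, 0, 0.48, 0, -0.19, 0.27, 0, 0, 0, 0.48, 0, 0, 0, 0, 0, 0, 0.48])

```text
time: 3.75
tool_pos: [0.4893, 0.2843, 0.0749]
tcp_rot: [1.872, 1.874, 0.589]
wrist_force: [-0.9, -0.1, 0.6]
width: 0.48
```

```bash
python3 - <<'E'
from h import *
from workcell import bot
s=bot.read_state(); print(s["time"],s["tool_pos"],R.from_rotvec(s["tcp_rot"]).as_matrix().round(3).tolist())
for n,(r,c) in dict(side=((130,205),(165,245)),top=((160,240),(130,230))).items():
    d=bot.read_camera(n); cv2.imwrite(f"pics/{n}3.png",cv2.resize(d["img"][r[0]:r[1],c[0]:c[1],::-1],None,fx=7,fy=7,interpolation=cv2.INTER_CUBIC))
E
```

```text
3.75 [0.48930949 0.28427687 0.0749169 ] [[-0.001, 0.82, 0.572], [1.0, 0.001, -0.0], [-0.001, 0.572, -0.82]]
```

View pics/side3.png

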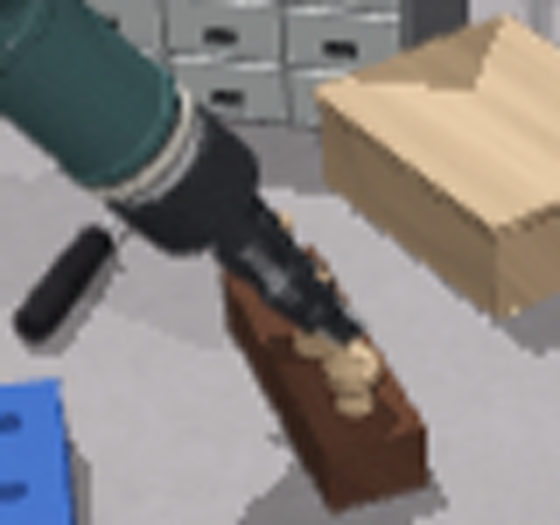

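View pics/top3.png

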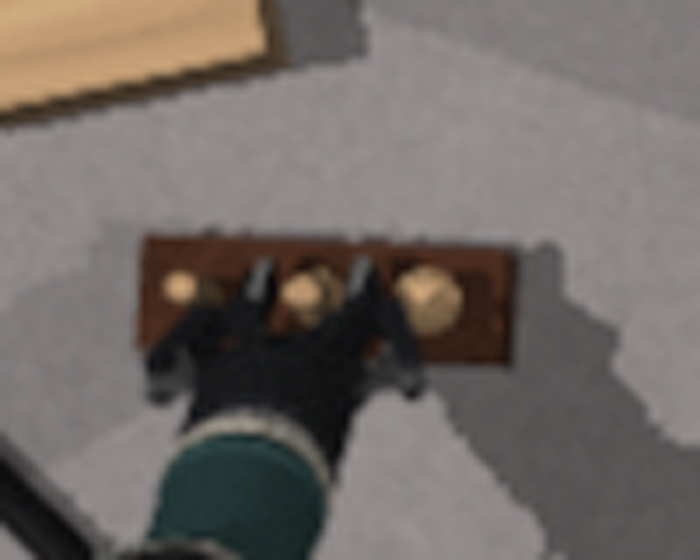

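The head (crop 303,292) stands between the fingers (260 and 363); the knob at (430,298) and dowel at (180,288) are clear. Close.

Emit:
arm_command(steps=[0.03, 0, 0, 0, 0, 0, 0, 0, 0, 0, 0, 0, 0, 0, 0, 0, 0, 0, 0, 0, 0, 0, 0, 0, 0, 0, 0, 0, 0, 0, 0, 0, 0, 0, 0, 0, 0, 0, 0, 0, 0, 0], squeeze=45)

```text
time: 4.6
tool_pos: [0.4907, 0.2864, 0.077]
tcp_rot: [1.872, 1.873, 0.594]
wrist_force: [-2.6, 0.5, 3.9]
width: 0.197
```

Emit:
arm_command(steps=[0, 0.08, -0.11, 0, 0, 0, 0, 0, 0.2, -0.28, 0, 0, 0, 0, 0, 0.25, -0.35, 0, 0, 0, 0, 0, 0.25, -0.35, 0, 0, 0, 0, 0, 0.25, -0.35, 0, 0, 0, 0, 0, 0.25, -0.35, 0, 0, 0, 0, 0, 0.25, -0.35, 0, 0, 0, 0, 0, 0.25, -0.35, 0, 0, 0, 0, 0, 0.25, -0.35, 0, 0, 0, 0, 0, 0, 0, 0, 0, 0, 0])

```text
time: 5.85
tool_pos: [0.4919, 0.2864, 0.1827]
tcp_rot: [1.872, 1.872, 0.595]
wrist_force: [0.3, 0.2, 0.6]
width: 0.196
```

```bash
python3 - <<'E'
from h import *
from workcell import bot
s=bot.read_state(); Rc=R.from_rotvec(s["tcp_rot"]).as_matrix(); print(s["time"],s["q"].round(2),s["tool_pos"],s["width"],s["wrist_force"])
for n,(r,c) in dict(side=((110,190),(165,265)),top=((150,230),(130,230))).items():
    d=bot.read_camera(n); cv2.imwrite(f"pics/{n}4.png",cv2.resize(d["img"][r[0]:r[1],c[0]:c[1],::-1],None,fx=7,fy=7,interpolation=cv2.INTER_CUBIC))
E
```

```text
5.85 [ 0.7  -0.13  2.26 -0.68  0.63 -0.38] [0.49194206 0.28635698 0.18273706] 0.19636403796550264 [0.30072829 0.24917509 0.60172253]
```

View pics/side4.png

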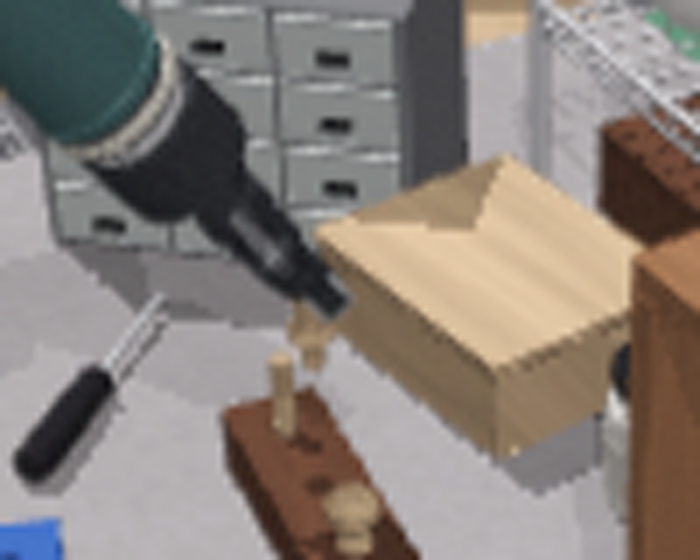

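View pics/top4.png

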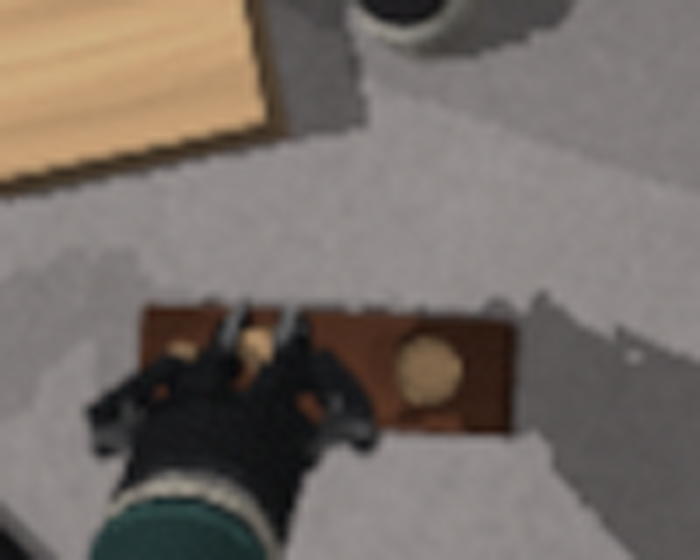

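```bash
python3 - <<'E'
from h import *
T=np.array([.4919,.2864,.1827]);tip=T+[-.0035,-.001,-.054]
o=lambda p:(p-[165,110])*7+3
for z in(0,.022,.028,.07): print(z,o(proj("side",tip+[0,0,z])), (proj("top",tip+[0,0,z])-[130,150])*7+3)
Rt=Rg(35)
# route
for a,b in((T,[.43,.1,.2]),): pass
E
```

```text
0 [[311.27184974 366.28797841]] [[291.10446711 355.11305677]]
0.022 [[308.85230045 334.0556265 ]] [[281.21805327 352.20553168]]
0.028 [[308.18449667 325.15938844]] [[278.46750361 351.39661428]]
0.07 [[303.41184082 261.57981026]] [[258.52882542 345.53278862]]
```

Peg tip appears at crop (314,365), predicted (311,366): peg firmly held and upright. Now swing across in front of the bookcase.

```bash
python3 - <<'E'
from h import *
Rt=Rg(35)
plan([.4919,.2864,.1827],[.495,.06,.19],R.from_rotvec([1.872,1.872,.595]).as_matrix(),Rt,10,0)
plan([.495,.06,.19],[.50,-.19,.16],Rt,Rt,10,0)
E
```

```text
-0.75,0.02,-0.02,0,-0,-0,0,
-0.76,0.02,-0.02,0,-0,-0,0,
-0.75,0.02,-0.01,0,-0,-0,0,
-0.76,0.02,-0.02,0,-0,-0,0,
-0.75,0.03,-0.01,0,-0,-0,0,
-0.76,0.02,-0.02,0,-0,-0,0,
-0.75,0.03,-0.01,0.01,-0.01,-0,0,
-0.76,0.02,-0.02,0,-0,-0,0,
-0.75,0.03,-0.01,0.01,-0.01,-0,0,
-0.76,0.02,-0.02,0,-0,-0.01,0,
end [0.4949 0.0599 0.1901]
-0.83,-0.04,0.09,0,0,0,0,
-0.83,-0.04,0.09,0,0,0,0,
-0.83,-0.04,0.09,0,0,0,0,
-0.83,-0.05,0.09,0,0,0,0,
-0.84,-0.04,0.09,0,0,0,0,
-0.83,-0.05,0.09,0,0,0,0,
-0.84,-0.04,0.09,0,0,0,0,
-0.83,-0.05,0.09,0,0,0,0,
-0.84,-0.04,0.1,0,0,0,0,
-0.83,-0.05,0.09,0,0,0,0,
end [ 0.4998 -0.1899  0.1601]
```

Emit:
arm_command(steps=[-0.75, 0.02, -0.02, 0, 0, 0, 0, -0.75, 0.02, -0.02, 0, 0, 0, 0, -0.75, 0.02, -0.01, 0, 0, 0, 0, -0.75, 0.02, -0.02, 0, 0, 0, 0, -0.75, 0.03, -0.01, 0, 0, 0, 0, -0.75, 0.02, -0.02, 0, 0, 0, 0, -0.75, 0.02, -0.02, 0, 0, 0, 0, -0.75, 0.02, -0.02, 0, 0, 0, 0, -0.75, 0.03, -0.01, 0, 0, 0, 0, -0.75, 0.02, -0.02, 0, 0, 0, 0])

```text
time: 7.2
tool_pos: [0.4931, 0.06, 0.1878]
tcp_rot: [1.873, 1.874, 0.59]
wrist_force: [-0.6, -0.9, -0.8]
width: 0.194
```

```bash
python3 - <<'E'
from workcell import bot
s=bot.read_state(); print(s["time"],s["q"].round(2),s["tool_pos"],s["tcp_rot"],s["width"])
E
```

```text
7.2 [ 0.11 -0.39  2.44 -0.14  0.49 -1.35] [0.49314995 0.06003552 0.18775786] [1.87293775 1.87435299 0.58983316] 0.19446883577932292
```

Emit:
arm_command(steps=[-0.83, 0.02, 0.11, 0, 0, 0, 0, -0.83, 0.02, 0.11, 0, 0, 0, 0, -0.83, 0, 0.1, 0, 0, 0, 0, -0.83, -0.04, 0.1, 0, 0, 0, 0, -0.83, -0.04, 0.1, 0, 0, 0, 0])

```text
time: 7.82
tool_pos: [0.5013, -0.0643, 0.1742]
tcp_rot: [1.873, 1.874, 0.591]
wrist_force: [0.3, -0.0, 0.3]
width: 0.197
```

```bash
python3 - <<'E'
from workcell import bot
s=bot.read_state(); print(s["time"],s["q"].round(2),s["tool_pos"],s["tcp_rot"],s["width"])
E
```

```text
7.825 [-0.28 -0.34  2.44  0.36  0.48 -2.13] [ 0.50125441 -0.06432158  0.1741806 ] [1.87330554 1.87415392 0.59078157] 0.19735391766537244
```

```bash
python3 - <<'E'
from h import *
from workcell import bot
s=bot.read_state()
plan(s["tool_pos"],[.505,-.19,.14],R.from_rotvec(s["tcp_rot"]).as_matrix(),Rg(35,-10),8,0)
E
```

```text
-0.52,-0.07,0.12,-0,-0.12,0.17,0,
-0.52,-0.06,0.13,-0,-0.12,0.17,0,
-0.52,-0.05,0.14,-0,-0.12,0.17,0,
-0.52,-0.04,0.15,-0,-0.12,0.17,0,
-0.52,-0.03,0.15,-0,-0.12,0.17,0,
-0.52,-0.02,0.16,-0,-0.12,0.17,0,
-0.52,-0.01,0.16,-0.01,-0.12,0.17,0,
-0.52,-0.01,0.17,-0,-0.13,0.18,0,
end [ 0.5049 -0.1899  0.1401]
```

Emit:
arm_command(steps=[-0.52, -0.07, 0.12, 0, -0.12, 0.17, 0, -0.52, -0.06, 0.13, 0, -0.12, 0.17, 0, -0.52, -0.05, 0.14, 0, -0.12, 0.17, 0, -0.52, -0.04, 0.15, 0, -0.12, 0.17, 0, -0.52, -0.03, 0.15, 0, -0.12, 0.17, 0, -0.52, -0.02, 0.16, 0, -0.12, 0.17, 0, -0.52, -0.01, 0.16, 0, -0.12, 0.17, 0, -0.52, -0.01, 0.17, 0, -0.13, 0.18, 0, 0, 0, 0, 0, 0, 0, 0])

```text
time: 8.95
tool_pos: [0.5056, -0.1902, 0.1408]
tcp_rot: [2.012, 1.684, 0.531]
wrist_force: [-1.3, 0.3, -0.7]
width: 0.197
```

```bash
python3 - <<'E'
from h import *
from workcell import bot
s=bot.read_state(); print(s["time"],s["q"].round(2),s["tool_pos"],s["tcp_rot"],s["width"],s["wrist_force"])
for n,(r,c) in dict(side=((150,290),(200,380)),top=((70,260),(200,400))).items():
    d=bot.read_camera(n); cv2.imwrite(f"pics/{n}5.png",cv2.resize(d["img"][r[0]:r[1],c[0]:c[1],::-1],None,fx=4,fy=4 if n=="side" else 3,interpolation=cv2.INTER_CUBIC) if n=="side" else cv2.resize(d["img"][r[0]:r[1],c[0]:c[1],::-1],None,fx=3,fy=3,interpolation=cv2.INTER_CUBIC))
tip=s["tool_pos"]+[-.0035,-.001,-.054]
print((proj("side",[tip,tip+[0,0,.07]])-[200,150])*4+1.5)
Rc=R.from_rotvec(s["tcp_rot"]).as_matrix(); 
plan(s["tool_pos"],np.array([.640,-.191,.060])+[.0035,.001,.054],Rc,Rg(35,-10),10,0)
E
```

```text
8.95 [-0.53 -0.2   2.41  0.53  0.4  -2.36] [ 0.50556088 -0.19022295  0.14078836] [2.01192062 1.68393191 0.53092287] 0.19675619926117066 [-1.25521553  0.25119018 -0.73348223]
[[293.65500935 395.67416851]
 [297.82037028 334.22864421]]
0.08,0.32,0.33,-0,0,-0,0,
0.08,0.32,0.33,-0,0,-0,0,
0.08,0.32,0.33,-0,0,-0,0,
0.08,0.32,0.33,-0,0,-0,0,
0.08,0.32,0.33,-0,0,-0,0,
0.08,0.32,0.34,-0,0,-0,0,
0.08,0.32,0.33,-0,0,-0.01,0,
0.09,0.32,0.34,-0,0,-0,0,
0.08,0.32,0.33,-0,0.01,-0.01,0,
0.08,0.32,0.34,-0,0,-0,0,
end [ 0.6436 -0.1902  0.114 ]
```

View pics/side5.png

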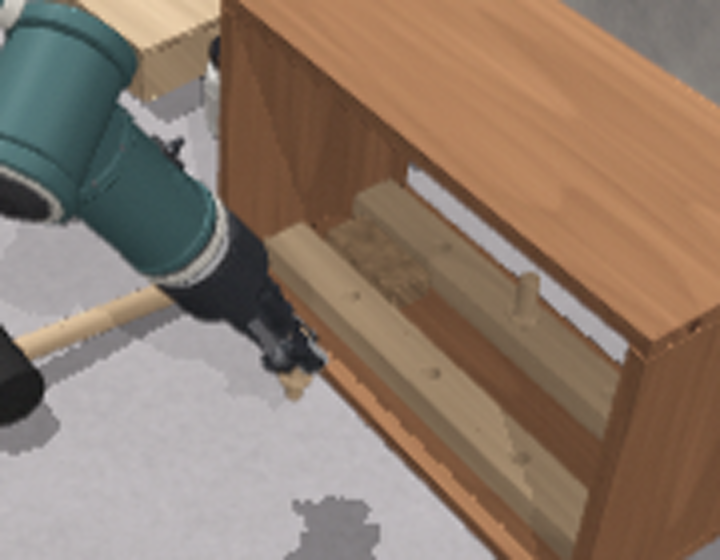

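View pics/top5.png

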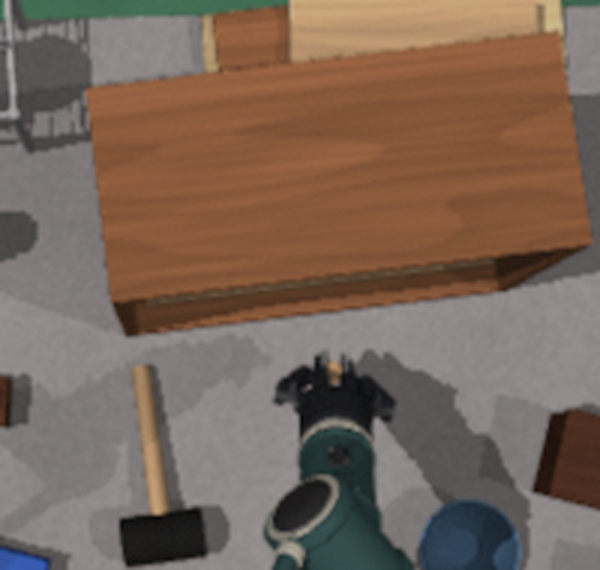

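Tip seen at crop (293,397), predicted (294,396). Roof front edge well clear of the wrist. Reach in.

Emit:
arm_command(steps=[0.08, 0.32, 0.33, 0, 0, 0, 0, 0.08, 0.32, 0.33, 0, 0, 0, 0, 0.08, 0.32, 0.33, 0, 0, 0, 0, 0.08, 0.32, 0.33, 0, 0, 0, 0, 0.08, 0.32, 0.33, 0, 0, 0, 0, 0.08, 0.32, 0.33, 0, 0, 0, 0, 0, 0, 0, 0, 0, 0, 0])

```text
time: 9.93
tool_pos: [0.5892, -0.1891, 0.1255]
tcp_rot: [2.009, 1.686, 0.532]
wrist_force: [0.4, -0.3, 0.0]
width: 0.195
```

```bash
python3 - <<'E'
from h import *
from workcell import bot
s=bot.read_state(); print(s["time"],s["q"].round(2),s["tool_pos"],s["tcp_rot"],s["width"],s["wrist_force"])
for n,(r,c) in dict(side=((150,290),(200,380)),top=((100,260),(220,380))).items():
    d=bot.read_camera(n); cv2.imwrite(f"pics/{n}6.png",cv2.resize(d["img"][r[0]:r[1],c[0]:c[1],::-1],None,fx=4 if n=="side" else 3.5,fy=4 if n=="side" else 3.5,interpolation=cv2.INTER_CUBIC))
Rc=R.from_rotvec(s["tcp_rot"]).as_matrix(); 
plan(s["tool_pos"],np.array([.640,-.191,.060])+[.0035,.001,.054],Rc,Rg(35,-10),5,0)
E
```

```text
9.925 [-0.43 -0.01  2.28  0.49  0.31 -2.25] [ 0.58921165 -0.18912238  0.12545419] [2.00938911 1.6864112  0.53174209] 0.1946930915001843 [ 0.43755146 -0.31024548  0.04899306]
0.06,0.25,0.27,0,-0,0,0,
0.06,0.25,0.27,0,-0,0,0,
0.06,0.25,0.27,0,-0,0,0,
0.05,0.25,0.26,0,-0,0,0,
0.06,0.24,0.27,0,-0,0,0,
end [ 0.6434 -0.1898  0.1139]
```

View pics/side6.png

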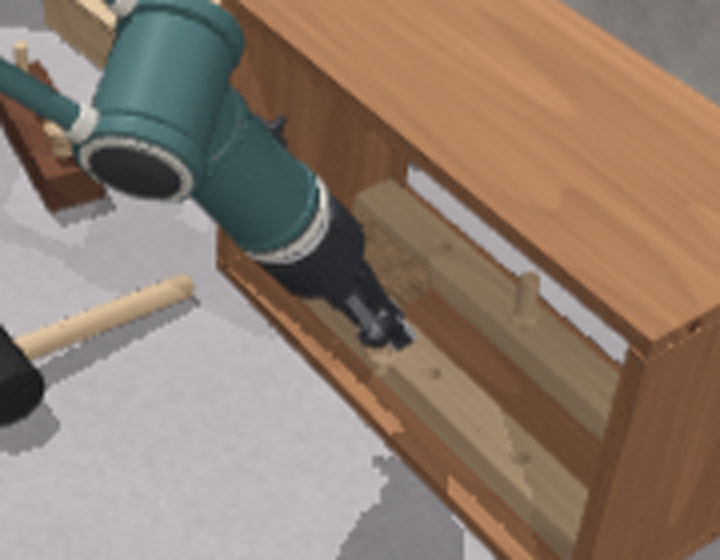

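View pics/top6.png

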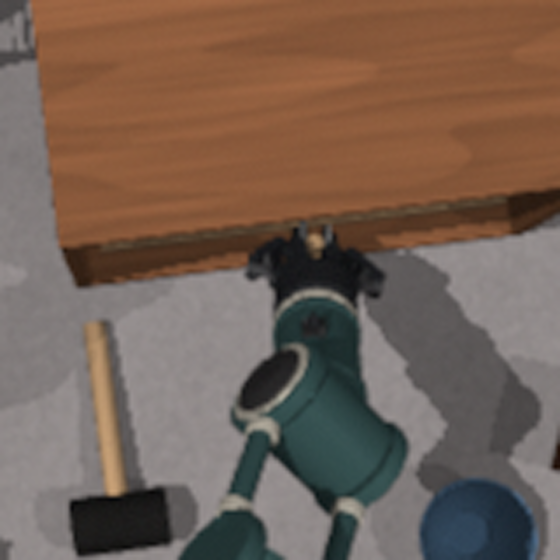

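Entering clear; roof edge at top-crop row ~240, wrist elbow at row ~345, 54 mm more to go.

Emit:
arm_command(steps=[0.06, 0.25, 0.27, 0, 0, 0, 0, 0.06, 0.25, 0.27, 0, 0, 0, 0, 0.06, 0.25, 0.27, 0, 0, 0, 0, 0.05, 0.25, 0.26, 0, 0, 0, 0, 0.06, 0.24, 0.27, 0, 0, 0, 0, 0, 0, 0, 0, 0, 0, 0])

```text
time: 10.78
tool_pos: [0.6433, -0.1899, 0.1139]
tcp_rot: [2.009, 1.686, 0.532]
wrist_force: [0.4, 1.1, -1.3]
width: 0.194
```

```bash
cat > look.py <<'E'
import sys
from h import *
from workcell import bot
s=bot.read_state(); print(s["time"],s["q"].round(2),s["tool_pos"],s["tcp_rot"],s["width"],s["wrist_force"].round(1))
d=bot.read_camera("side"); cv2.imwrite(f"pics/side{sys.argv[1]}.png",cv2.resize(d["img"][190:270,270:350,::-1],None,fx=7,fy=7,interpolation=cv2.INTER_CUBIC))
tip=s["tool_pos"]+[-.0035,-.001,-.054]
print("tip",tip,(proj("side",[tip,tip+[0,0,.022],[.640,-.191,.046]])-[270,190])*7+3)
E
python3 look.py 7
```

```text
10.775 [-0.38  0.11  2.18  0.45  0.28 -2.18] [ 0.64327624 -0.18985631  0.11387352] [2.00942886 1.68622685 0.53175084] 0.1935858879167691 [ 0.4  1.1 -1.3]
tip [ 0.63977624 -0.19085631  0.05987352] [[267.79557416 349.56636387]
 [272.59893888 317.72260523]
 [265.37147561 369.32776091]]
```

View pics/side7.png

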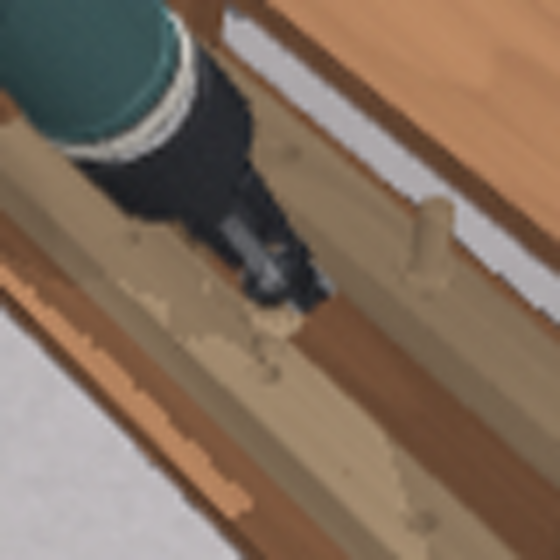

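Picture: the peg's collar at (275,320), the dark hole beside/under it at ~(270,373): hole is ~1 px (2 mm) further right than my aim. Shift and lower gently.

Emit:
arm_command(steps=[-0.06, 0.023, 0.016, 0, 0, 0, 0, 0, -0.038, 0.055, 0, 0, 0, 0, 0, -0.038, 0.055, 0, 0, 0, 0, 0, -0.038, 0.055, 0, 0, 0, 0, 0, -0.038, 0.055, 0, 0, 0, 0, 0, -0.038, 0.055, 0, 0, 0, 0, 0, 0, 0, 0, 0, 0, 0])

```text
time: 11.7
tool_pos: [0.6429, -0.1918, 0.1037]
tcp_rot: [2.01, 1.686, 0.532]
wrist_force: [0.6, -0.3, -0.2]
width: 0.198
```

```bash
python3 look.py 8
```

```text
11.7 [-0.39  0.12  2.19  0.49  0.26 -2.22] [ 0.64288186 -0.19175708  0.10372074] [2.01019941 1.68586213 0.53153392] 0.19750289739293342 [ 0.6 -0.3 -0.2]
tip [ 0.63938186 -0.19275708  0.04972074] [[267.18427431 366.89158013]
 [271.96189604 335.36462768]
 [265.37147561 369.32776091]]
```

View pics/side8.png

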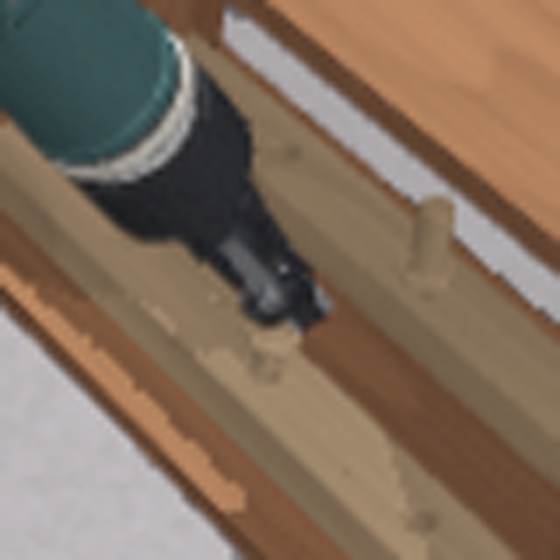

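Emit:
arm_command(steps=[0, -0.019, 0.027, 0, 0, 0, 0, 0, -0.019, 0.027, 0, 0, 0, 0, 0, -0.019, 0.027, 0, 0, 0, 0, 0, -0.019, 0.027, 0, 0, 0, 0, 0, -0.019, 0.027, 0, 0, 0, 0, 0, 0, 0, 0, 0, 0, 0])

```text
time: 12.5
tool_pos: [0.6433, -0.192, 0.0994]
tcp_rot: [2.009, 1.685, 0.532]
wrist_force: [-0.5, 0.1, 2.2]
width: 0.201
```

```bash
python3 look.py 9
```

```text
12.5 [-0.39  0.13  2.19  0.51  0.25 -2.24] [ 0.64327253 -0.19195409  0.09944299] [2.00934831 1.68519683 0.53202874] 0.2005967742270697 [-0.5  0.1  2.2]
tip [ 0.63977253 -0.19295409  0.04544299] [[267.16724652 372.93160482]
 [271.93442542 341.53869226]
 [265.37147561 369.32776091]]
```

Emit:
arm_command(steps=[0, -0.019, 0.027, 0, 0, 0, 0, 0, -0.019, 0.027, 0, 0, 0, 0, 0, 0, 0, 0, 0, 0, 0])

```text
time: 12.92
tool_pos: [0.644, -0.1918, 0.0986]
tcp_rot: [2.008, 1.684, 0.533]
wrist_force: [-2.8, 2.7, 7.5]
width: 0.195
```

```bash
python3 look.py 10
```

```text
12.925 [-0.39  0.13  2.19  0.52  0.25 -2.25] [ 0.64396395 -0.19184499  0.09862406] [2.00818598 1.68449527 0.53347072] 0.19452627453115182 [-2.8  2.7  7.5]
tip [ 0.64046395 -0.19284499  0.04462406] [[268.04374625 373.44559077]
 [272.81736089 342.07931654]
 [265.37147561 369.32776091]]
```

View pics/side10.png

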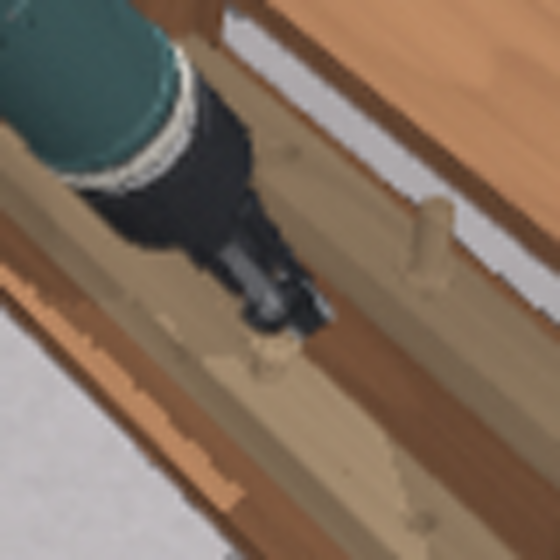

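Contact with the rail top at tip z≈0.046 (7.5 N): not in yet. Side force points −x, +y; and the 6 mm bound also suggests +y. Feel along +y.

Emit:
arm_command(steps=[0.033, -0.005, -0.003, 0, 0, 0, 0, 0.033, -0.005, -0.003, 0, 0, 0, 0, 0, 0, 0, 0, 0, 0, 0])

```text
time: 13.35
tool_pos: [0.6425, -0.1896, 0.0963]
tcp_rot: [2.011, 1.687, 0.531]
wrist_force: [-0.1, 0.4, -1.2]
width: 0.196
```

```bash
python3 look.py 11
```

```text
13.35 [-0.38  0.13  2.19  0.51  0.25 -2.24] [ 0.64245681 -0.18956475  0.09626489] [2.01066526 1.68666301 0.53098885] 0.19563921098582643 [-0.1  0.4 -1.2]
tip [ 0.63895681 -0.19056475  0.04226489] [[262.2862745  374.74392231]
 [266.98754431 343.45265983]
 [265.37147561 369.32776091]]
```

It dropped: z is 2.4 mm lower, force gone. Lower on.

Emit:
arm_command(steps=[0, -0.029, 0.041, 0, 0, 0, 0, 0, -0.029, 0.041, 0, 0, 0, 0, 0, -0.029, 0.041, 0, 0, 0, 0, 0, 0, 0, 0, 0, 0, 0])

```text
time: 13.9
tool_pos: [0.6428, -0.1898, 0.0922]
tcp_rot: [2.01, 1.686, 0.531]
wrist_force: [0.3, 0.2, 0.1]
width: 0.197
```

```bash
python3 look.py 12
```

```text
13.9 [-0.38  0.14  2.19  0.53  0.24 -2.26] [ 0.64281343 -0.1897902   0.09221767] [2.01029109 1.68583216 0.53146082] 0.1974005993789752 [0.3 0.2 0.1]
tip [ 0.63931343 -0.1907902   0.03821767] [[262.30369222 380.47890423]
 [266.99576293 349.31286039]
 [265.37147561 369.32776091]]
```

Emit:
arm_command(steps=[0, -0.029, 0.041, 0, 0, 0, 0, 0, -0.029, 0.041, 0, 0, 0, 0, 0, -0.029, 0.041, 0, 0, 0, 0, 0, -0.029, 0.041, 0, 0, 0, 0, 0, -0.029, 0.041, 0, 0, 0, 0, 0, -0.029, 0.041, 0, 0, 0, 0, 0, 0, 0, 0, 0, 0, 0])

```text
time: 14.82
tool_pos: [0.6428, -0.1898, 0.0833]
tcp_rot: [2.01, 1.686, 0.532]
wrist_force: [0.1, -0.3, -0.3]
width: 0.199
```

```bash
python3 look.py 13
```

```text
14.825 [-0.38  0.16  2.2   0.57  0.22 -2.31] [ 0.64283836 -0.18979777  0.08327897] [2.01017472 1.68570928 0.53156483] 0.1985576219769995 [ 0.1 -0.3 -0.3]
tip [ 0.63933836 -0.19079777  0.02927897] [[260.4772487  392.94252923]
 [265.12865944 362.05017385]
 [265.37147561 369.32776091]]
```

View pics/side13.png

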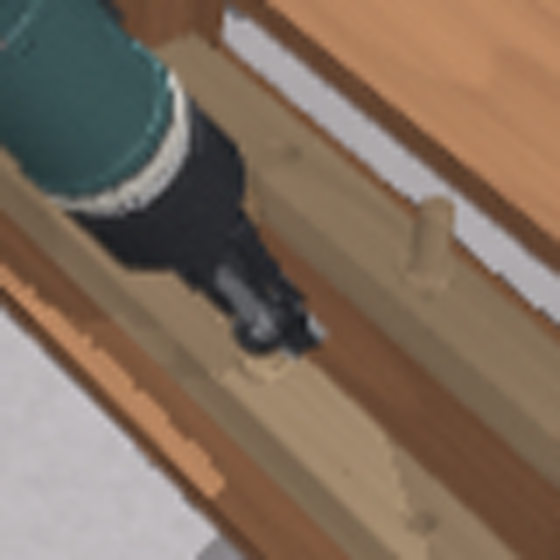

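Emit:
arm_command(steps=[0, -0.019, 0.027, 0, 0, 0, 0, 0, -0.019, 0.027, 0, 0, 0, 0, 0, -0.019, 0.027, 0, 0, 0, 0, 0, -0.019, 0.027, 0, 0, 0, 0, 0, -0.019, 0.027, 0, 0, 0, 0, 0, 0, 0, 0, 0, 0, 0])

```text
time: 15.62
tool_pos: [0.6428, -0.1898, 0.0784]
tcp_rot: [2.01, 1.686, 0.532]
wrist_force: [-0.3, 1.4, -0.6]
width: 0.193
```

```bash
python3 look.py 14
```

```text
15.625 [-0.38  0.17  2.2   0.6   0.21 -2.33] [ 0.64284557 -0.18978778  0.07838491] [2.01007781 1.6857091  0.53159722] 0.19305806812381937 [-0.3  1.4 -0.6]
tip [ 0.63934557 -0.19078778  0.02438491] [[259.45668235 399.70576811]
 [264.08573441 368.96174654]
 [265.37147561 369.32776091]]
```

Emit:
arm_command(steps=[0, -0.019, 0.027, 0, 0, 0, 0, 0, -0.019, 0.027, 0, 0, 0, 0, 0, 0, 0, 0, 0, 0, 0])

```text
time: 16.05
tool_pos: [0.6436, -0.19, 0.078]
tcp_rot: [2.008, 1.685, 0.533]
wrist_force: [-5.2, 2.3, 7.9]
width: 0.197
```

```bash
python3 look.py 15
```

```text
16.05 [-0.38  0.17  2.2   0.61  0.21 -2.34] [ 0.64357244 -0.18996563  0.07800814] [2.00826033 1.68461768 0.53307732] 0.19713926807553048 [-5.2  2.3  7.9]
tip [ 0.64007244 -0.19096563  0.02400814] [[260.81404872 399.95011117]
 [265.4564355  369.21807071]
 [265.37147561 369.32776091]]
```

View pics/side15.png

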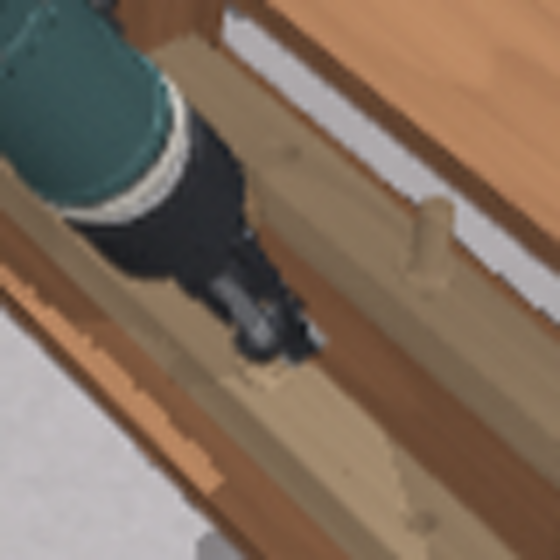

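Resistance at tip z≈0.024, i.e. 22 mm below the rail top: seated. Unload slightly and open.

Emit:
arm_command(steps=[0, 0.015, -0.022, 0, 0, 0, 0, 0, 0, 0, 0, 0, 0, 0.45, 0, 0, 0, 0, 0, 0, 0.45, 0, 0, 0, 0, 0, 0, 0.45, 0, 0, 0, 0, 0, 0, 0.45, 0, 0, 0, 0, 0, 0, 0.45], squeeze=20)

```text
time: 16.85
tool_pos: [0.6429, -0.1898, 0.0773]
tcp_rot: [2.01, 1.686, 0.532]
wrist_force: [-0.2, -0.2, 0.3]
width: 0.452
```

```bash
python3 look.py 16
```

```text
16.85 [-0.38  0.17  2.2   0.61  0.21 -2.34] [ 0.64287646 -0.1898461   0.07727005] [2.00992741 1.68569022 0.53156448] 0.45164670284980935 [-0.2 -0.2  0.3]
tip [ 0.63937646 -0.1908461   0.02327005] [[259.34472687 401.30339729]
 [263.97011659 370.59297131]
 [265.37147561 369.32776091]]
```

View pics/side16.png

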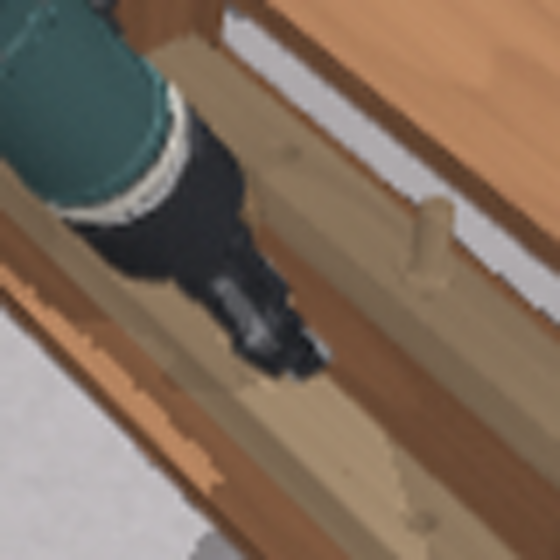

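Fingers open, force zero. Back out along the tool axis.

Emit:
arm_command(steps=[0, 0, -0.2, 0, 0, 0, 0.45, 0, 0, -0.3, 0, 0, 0, 0.45, 0, 0, -0.4, 0, 0, 0, 0.45, 0, 0, -0.5, 0, 0, 0, 0.45, 0, -0.1, -0.6, 0, 0, 0, 0.45, 0, -0.4, -0.6, 0, 0, 0, 0.45, 0, -0.4, -0.6, 0, 0, 0, 0.45, 0, -0.4, -0.6, 0, 0, 0, 0.45, 0, 0, 0, 0, 0, 0, 0.45])

```text
time: 18.02
tool_pos: [0.5463, -0.1729, 0.1496]
tcp_rot: [2.009, 1.684, 0.532]
wrist_force: [-0.4, 0.2, 0.7]
width: 0.45
```

```bash
python3 look.py 17; python3 - <<'E'
import cv2
from workcell import bot
d=bot.read_camera("side"); cv2.imwrite("pics/side17b.png",d["img"][:,:,::-1])
E
```

```text
18.025 [-0.44 -0.14  2.35  0.42  0.37 -2.18] [ 0.54626569 -0.17287806  0.14957315] [2.00850059 1.6840566  0.53213652] 0.45012658070049527 [-0.4  0.2  0.7]
tip [ 0.54276569 -0.17387806  0.09557315] [[ 81.71570668 344.17650297]
 [ 84.5689949  311.03043707]
 [265.37147561 369.32776091]]
```

View pics/side17.png

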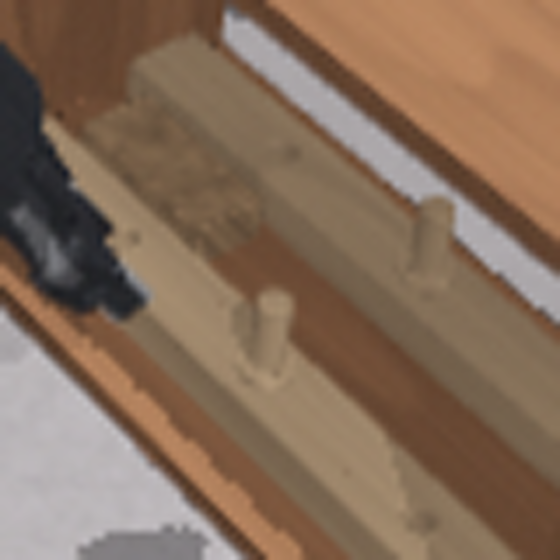

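View pics/side17b.png

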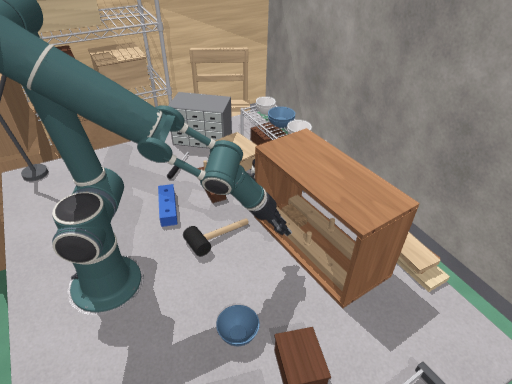

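```bash
python3 - <<'E'
from h import *
im=cv2.imread("pics/side17b.png"); cv2.imwrite("pics/z.png",cv2.resize(im[220:255,295:345],None,fx=14,fy=14,interpolation=cv2.INTER_CUBIC))
o=lambda p:(p-[295,220])*14+6.5
for b in([.6395,-.1908],[.7482,-.1736]):
    for z in(.049,.052,.094): print(o(proj("side",[*b,z])))
E
```

```text
[[180.34245017 310.8390348 ]]
[[181.62461223 302.32872598]]
[[199.98327935 180.47367305]]
[[498.70891624 117.3194566 ]]
[[500.39548445 108.86482788]]
[[524.5232724  -12.08580282]]
```

View pics/z.png

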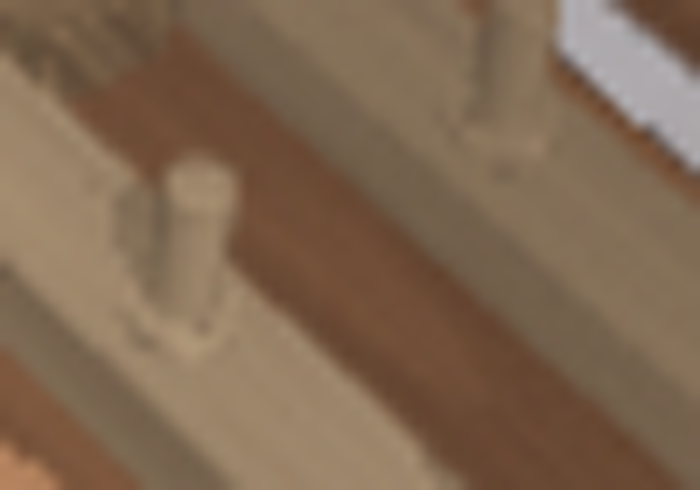

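Head top at (203,178), predicted (200,180) for a fully seated upright peg; collar lies flat on the rail.

```bash
python3 - <<'E'
from workcell import bot
print(bot.finish_job())
E
```

```text
the job is handed in; nothing more can be done
None
```

The collared peg is in the front-rail hole straight across from the rear peg, released, and I handed the job in at about 18 s on the robot's clock. `finish_job` reports no verdict, so success rests on my own checks below.

- **Pick-up:** I gripped the peg's head with the tool leaning back 35° and the jaws only half open, which kept clear of the dowel and knob.
- **Finding the hole:** I reached in under the upper side and the spigot touched the rail top with about 7.5 N. After feeling about 2 mm to the left, it dropped in.
- **Seating:** I lowered the peg until the collar met the rail. It went about 21.5 mm below the first contact, against 22 mm for fully home. Then I let go and backed out along the tool axis.

**Last checks:**
- **Picture:** the side camera shows the peg upright with its collar on the rail. The head top is within about 0.3 pixel of where a fully seated, upright peg would appear.
- **Forces:** the wrist force was near zero after release and stayed under about 10 N at the contacts I checked.
- **Bystanders:** none looked moved in the last full view, but I did not measure them. The offcut was largely hidden behind the arm, so I could not check the dowel and knob there.

**One disagreement:** the first picture put the hole about 9 mm to the right of the listed place, beyond the stated 6 mm. By feel it was about 6 to 7 mm to the right, within the 2 mm calibration error and inside the 12 mm limit.

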